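# Unpack a toppled reagent bottle

## Robot

A 6-joint arm with a two-finger parallel gripper is mounted at the origin on the work surface. World frame = base frame: x ahead of the robot, y to its left, z up, the work surface at z = 0. Lengths are in m, angles in rad, forces in N, time in s.
With the tool pointing down it reaches from about 0.325 to 0.85 m from the base axis. Payload 4.4 kg.
Tool frame: the origin (TCP) lies at the very end of the fingers, on their centre line; the grasp point (between the pads) lies 19 mm behind it; x points along the fingers, y is the direction in which the jaws open and shut, and the axes are right-handed (so a half turn about x gives the same grasp; the last joint's range is limited). The gripper opens to 94 mm and grips with 3 to 60 N. Pads are 16 mm wide; open, the fingers measure 119 mm over their backs; the gripper's body (75 mm by 177 mm) begins 78 mm behind the grasp point.
Start: joints at [1.073, 0.207, 1.542, -0, 1.393, -0.15], TCP at [0.195, 0.541, 0.205] pointing down, gripper open.
Joint ranges: [-2.73, 2.73], [-0.86, 2.22], [0.23, 2.46], [-1.11, 4.25], [0.08, 2.63], [-2.82, 2.82]. Speed limits (rad/s): [2.79, 2.79, 3.14, 3.14, 3.14, 3.14].

## Interface

Orientations are given as a unit quaternion [w, x, y, z].
In Python, from rig import manip, imaging, finder gives the robot as it stands. The module is installed in compiled form; this text tells all that it offers.
- The arm moves only by the tool step_arm, never from a script. Its argument "commands" is a list of rows, each a list of 7 numbers: the turn, a rotation vector about the tool's x, y, z in rad, then the shift along the tool's x, y, z in cm, then the opening, from 0 (shut) to 1 (fully open). A call has 1 to 5 rows; each row shifts and turns the pose as measured when the row begins, along the tool's axes as they then stand; what a row does not reach is not made up. A row lasts 1/12 s, in which the tool goes at most 41.7 mm and 7.16 degrees, less where a joint would pass 70% of its speed; a pose out of reach is approached as far as the arm can. A call with a gripper value outside its range is refused whole. The fingers move at their own pace and stop on an object; "squeeze" is the grip in N (left out, the last holds). Time passes only in rows, so rows that do not move let the fingers close. It gives the time, the measured TCP pose, the force and the opening at its end, in the units of the state.
- manip.sense(): the state, without advancing time (a new reading comes with each control period).
- imaging.camera(name): name is "scene" or "top" or "wrist"; returns (picture, depth): 400x640x3 uint8, blue, green, red; 400x640 float32, m along the optical axis (not along the pixel's ray), 0 where there is no reading.
- imaging.camera_params(name): a dict with "fx", "fy", "cx", "cy" (pixels), "pose" (4x4, takes a point from camera to world coordinates). Camera axes: x right, y down, z forward; pixel columns grow to the right and rows downward; lengths in m; the calibration is good to about 2 mm. A picture is of the moment at which its call begins: read the wrist's pose just before it. camera_params takes no time and is no camera call; for the wrist camera it gives the pose at the moment of the call.
- manip.sign_off(): hands the job in, once; it reports no verdict.
Trained networks look in the newest picture that a camera, given by its name, has taken for a name from the list of things; names that differ only in an ending like _2 or _b are one class to them, and where a whole thing is asked for, a point or a joint stands for the part that bears it (a point fixed in the world has none). Each returns a list of dicts, best first, with "p" (0 to 1); they miss things now and then, are a little off and sometimes report something else, mostly with a low value. They report only what shows in the picture. A call takes as long as a camera call. They do not tell look-alikes from the thing itself.
- finder.look_for(camera, target): "point" ([column, row] in pixels, amid what is visible of it).
- finder.silhouettes(camera, target): "pixels" (400x640 bool, what is visible of it) and "point" ([column, row] in pixels, amid what is visible of it).
The state is a dict: "t": time; "joint_pos": joint angles; "qvel": joint speeds; "joint_torque": joint torques, N m; "ee_pos": TCP position; "tcp_rot": TCP orientation; "contact_force": force on the tool from outside, world axes, zero at the start; "torque": the same for the moment, N m; "width": finger opening in m.
Only numpy, scipy, OpenCV 4.12 (cv2) and the standard library are available. Lean on these libraries where they do the work, as an engineer would, in place of code of your own. Each camera call takes 0.05 s, during which the arm holds its last target.

## Task

A reagent bottle has toppled over inside the carton. Fold both carton flaps fully back, lift the bottle out, and stand it gently upright, cap up, wholly on the blue mat (not the yellow one), then let go. Do not drop the bottle, keep the small jar in the carton standing, and leave the tape roll and the scanner where they are.

Things in the scene. Friction and masses are not known exactly. Their poses are not given: they have to be found in the camera images.
- carton: Open-topped cardboard carton, fixed to the table, outside 228 (x) x 248 (y) x 100 mm high, walls and floor 4 mm. Origin under its centre on the table; z up. Its two flaps are hinged on the rims of its +y side (left) and -y side (right).
- flap_left (a joint): Left flap, 222 mm along carton x, 115 mm from hinge to free edge, 4 mm thick. 0 = closed (level, over the carton), 1.57 = standing upright, 2.9 = folded fully back outside (limit). Light; the stiff crease stays where it is left. Starts ajar at 0.7 to 1.1.
- flap_right (a joint): Right flap, mirror image of the left one, same joint values.
- flap_left_hinge (a point): Middle of the left flap's hinge line (the line runs along carton x), at carton (0, +122, 100) mm.
- flap_right_hinge (a point): Middle of the right flap's hinge line, at carton (0, -122, 100) mm.
- bottle: Closed white square reagent bottle with a violet label band and a round red cap, about 0.25 kg, heavier at the base. 104 mm tall over all: square body 56 x 56 mm for the first 70 mm from the base, a short neck, then the cap, 40 mm across and 24 mm high. Origin on its axis at mid-height (52 mm from the base); own +z points to the cap. It starts lying on one flat side on the carton floor.
- bottle_base (a point): Centre of the underside of the bottle.
- jar: Small amber jar with a blue cap, 32 mm across, 55 mm tall, standing in a corner of the carton. Origin at the centre of its underside, z up.
- blue_mat: Blue mat fixed on the table, 150 x 150 x 4 mm. Origin under its centre, z up.
- blue_mat_top (a point): Centre of the blue mat's upper face, axes as the mat.
- yellow_mat: Yellow mat fixed on the table, 150 x 150 x 4 mm; not to be used. Origin under its centre.
- tape: Roll of clear tape lying flat, 84 mm outside diameter, 24 mm high. Origin at the centre of its underside. Bystander.
- scanner: Hand scanner lying flat: black handle 130 mm long along its x, grey head 60 x 60 mm at its +x end, 36 mm high. Origin under the middle of the handle. Bystander.
Mind the look-alikes: they are no part of the job. What is shaped like the bottle but turquoise is not meant. Several things have the shape of the blue_mat; the one meant has the colours described above.

How it is judged:
By the outcome, as a careful person would: the job done as asked, in the order asked, and still so for the second after the job is handed in, with the robot touching nothing.
It also fails if it takes over 64 s, if anything falls off the work surface, if the arm or the gripper's body presses on something with over 40 N, if the wrist force passes 120 N, or if a joint passes its speed limit or range.

## Working session

There is one attempt and no reset: what is moved stays moved. The work goes in short steps, Python scripts to look and compute and a tool call to move; the robot and the scene stay as the last step left them, time stands still between calls to the robot, and variables do not carry over. Pictures are saved under pics/ and viewed, and the job is handed in when it is done.

Besides the shell and the picture viewer there is one more tool, called in YAML: its name, and indented under it one key for each argument. step_arm: Moves the arm, as the interface text tells. Its arguments: {"type":"object","properties":{"commands":{"type":"array"},"squeeze":{"type":"number"}},"required":["commands"]}

```bash
mkdir -p pics
python3 - <<'E'
from rig import manip, imaging, finder
import cv2,numpy as np
s=manip.sense();print({k:np.round(v,3).tolist() for k,v in s.items()})
for c in ["scene","top"]:
    p,d=imaging.camera(c);cv2.imwrite(f"pics/{c}0.png",p);np.save(f"{c}0.npy",d)
    q=imaging.camera_params(c);print(c,q["fx"],q["cx"],q["cy"],np.round(q["pose"],3).tolist())
E
```

```text
{'t': 0.0, 'joint_pos': [1.073, 0.207, 1.543, -0.0, 1.394, -0.15], 'qvel': [0.0, -0.001, -0.001, 0.0, 0.001, -0.0], 'joint_torque': [0.001, -37.087, -28.142, 0.07, 0.036, -0.0], 'ee_pos': [0.195, 0.54, 0.204], 'tcp_rot': [0.696, 0.121, 0.697, -0.123], 'contact_force': [-1.058, 0.344, 0.015], 'torque': [-0.014, -0.054, -0.002], 'width': 0.094}
scene 451.6125031622951 327.39730064445143 199.5205116251452 [[0.763, 0.546, -0.346, 1.069], [0.646, -0.639, 0.417, -0.637], [0.007, -0.542, -0.84, 1.413], [0.0, 0.0, 0.0, 1.0]]
top 496.5336823909423 328.53007086777274 196.1995883332643 [[0.021, -0.999, 0.046, 0.415], [-1.0, -0.021, 0.005, -0.017], [-0.004, -0.047, -0.999, 1.724], [0.0, 0.0, 0.0, 1.0]]
```

View pics/top0.png

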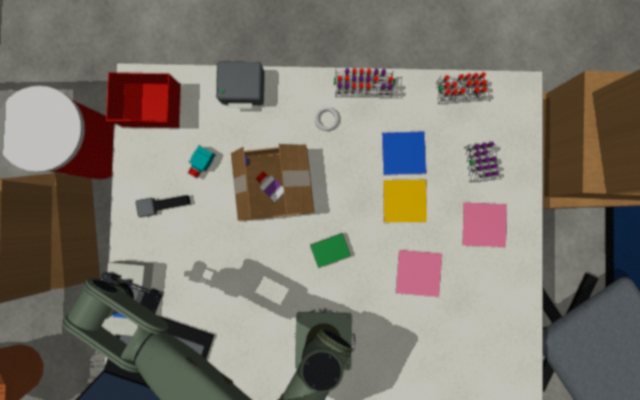

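View pics/scene0.png

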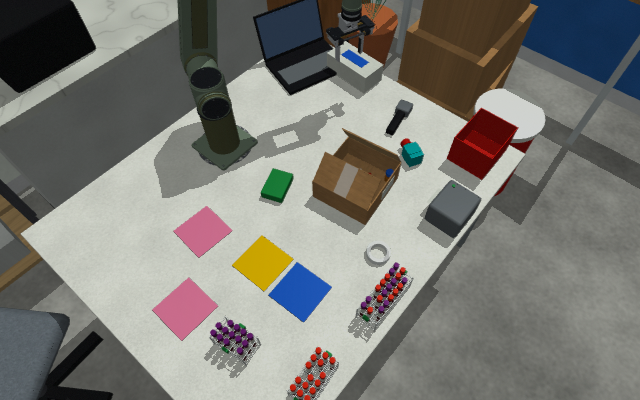

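```bash
cat > h.py <<'E'
from rig import manip, imaging, finder
import cv2,numpy as np
from scipy.spatial.transform import Rotation as R
def cloud(c,d,q=None):
    q=q or imaging.camera_params(c)
    v,u=np.mgrid[0:400,0:640]
    P=np.stack([(u-q["cx"])/q["fx"]*d,(v-q["cy"])/q["fy"]*d,d],-1)
    return P@q["pose"][:3,:3].T+q["pose"][:3,3]
def st():
    s=manip.sense(); w,x,y,z=s["tcp_rot"]; return s,R.from_quat([x,y,z,w])
def look(c,n):
    s=manip.sense();q=imaging.camera_params(c);p,d=imaging.camera(c);cv2.imwrite(f"pics/{n}.png",p);np.save(f"{n}.npy",d);np.save(f"{n}_W.npy",cloud(c,d,q));return p,d,cloud(c,d,q)
E
python3 - <<'E'
from h import *
p=cv2.imread("pics/top0.png");d=np.load("top0.npy");W=cloud("top",d);np.save("top0_W.npy",W)
for n in ["carton","flap_left","flap_right","bottle","jar","blue_mat","tape","scanner"]:
    for r in finder.silhouettes("top",n)[:4]:
        m=r["pixels"];Q=W[m&(d>0)]
        print(n,round(r["p"],2),np.round(r["point"]),m.sum(),"med",np.round(np.median(Q,0),3),"lo",np.round(np.percentile(Q,3,0),3),"hi",np.round(np.percentile(Q,97,0),3))
for (a,b,c,e),n in [((130,230,215,335),"car")]:
    cv2.imwrite("pics/crop_top0.png",cv2.resize(p[a:b,c:e],None,fx=6,fy=6,interpolation=cv2.INTER_CUBIC))
# blue mat by colour
h=cv2.cvtColor(p,cv2.COLOR_BGR2HSV);m=(h[...,0]>105)&(h[...,0]<125)&(h[...,1]>150)&(h[...,2]>100)
m[:, :370]=0;m[:,440:]=0;m[180:]=0
(cx,cy),sz,an=cv2.minAreaRect(np.argwhere(m)[:,::-1].astype(np.float32));print(cx,cy,sz,an,W[int(cy),int(cx)])
E
```

```text
carton 0.88 [276. 183.] 5049 med [0.537 0.182 0.115] lo [ 0.422  0.057 -0.002] hi [0.644 0.291 0.195]
flap_left 0.6 [240. 185.] 898 med [0.522 0.27  0.16 ] lo [0.42  0.239 0.108] hi [0.621 0.305 0.204]
flap_left 0.45 [402. 154.] 1757 med [ 0.651 -0.265  0.004] lo [ 0.581 -0.334 -0.003] hi [ 0.72  -0.198  0.012]
flap_left 0.38 [275. 175.] 4914 med [0.535 0.183 0.117] lo [ 0.422  0.057 -0.002] hi [0.643 0.293 0.195]
flap_right 0.93 [293. 179.] 1870 med [0.543 0.097 0.146] lo [0.441 0.052 0.106] hi [0.647 0.139 0.185]
bottle 0.71 [272. 186.] 480 med [0.522 0.188 0.059] lo [0.481 0.151 0.033] hi [0.564 0.232 0.068]
bottle 0.7 [202. 161.] 571 med [0.603 0.432 0.054] lo [0.555 0.394 0.001] hi [0.646 0.468 0.064]
jar 0.58 [271. 183.] 5040 med [0.536 0.183 0.116] lo [ 0.42   0.057 -0.002] hi [0.643 0.294 0.195]
jar 0.43 [248. 161.] 24 med [0.606 0.27  0.048] lo [0.598 0.267 0.025] hi [0.616 0.274 0.06 ]
jar 0.32 [403. 152.] 1836 med [ 0.65  -0.267  0.004] lo [ 0.581 -0.336 -0.003] hi [ 0.721 -0.196  0.012]
blue_mat 0.93 [403. 154.] 1847 med [ 0.651 -0.265  0.004] lo [ 0.581 -0.336 -0.003] hi [ 0.72  -0.195  0.012]
blue_mat 0.82 [484. 226.] 1969 med [ 0.408 -0.549  0.004] lo [ 0.337 -0.621 -0.004] hi [ 0.479 -0.477  0.012]
blue_mat 0.79 [419. 275.] 1934 med [ 0.237 -0.324  0.004] lo [ 0.166 -0.393 -0.004] hi [ 0.306 -0.252  0.012]
tape 0.64 [326. 113.] 265 med [0.771 0.007 0.024] lo [ 0.728 -0.029  0.001] hi [0.803 0.044 0.032]
scanner 0.86 [158. 201.] 709 med [0.455 0.579 0.032] lo [0.417 0.475 0.013] hi [0.481 0.64  0.043]
403.7431335449219 152.56507873535156 (40.34271240234375, 41.19397735595703) 87.87889862060547 [ 0.65433385 -0.2643004   0.00358477]
```

View pics/crop_top0.png

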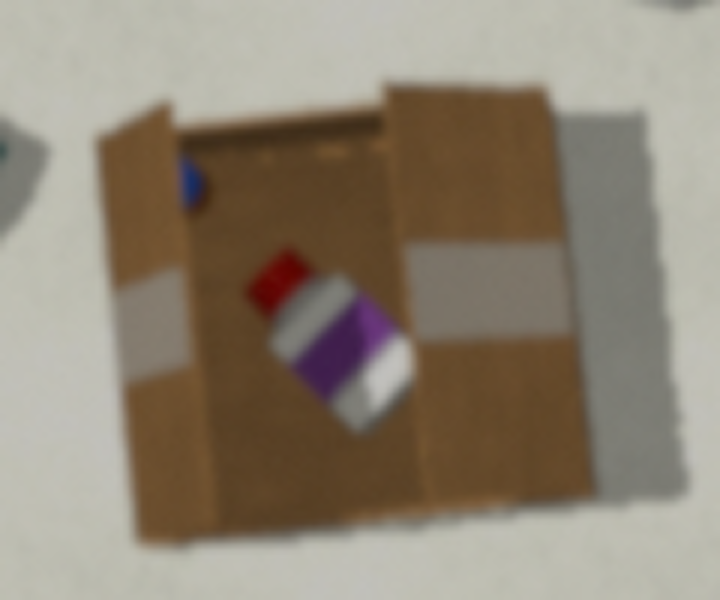

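Run:
```python
from h import *
d=np.load("top0.npy");W=np.load("top0_W.npy");p=cv2.imread("pics/top0.png")
def plane(Q):
    for _ in range(6):
        c=Q.mean(0);u,s,v=np.linalg.svd(Q-c,full_matrices=False);e=abs((Q-c)@v[2]);k=e<max(.004,1.5*e.std())
        Q=Q[k]
    n=v[2]*np.sign(v[2][2]);return c,n,len(Q),Q
imaging.camera("top")
for n in ["flap_left","flap_right"]:
    m=finder.silhouettes("top",n)[0]["pixels"]
    m=cv2.erode(m.astype(np.uint8),np.ones((3,3)))>0
    Q=W[m&(d>0)&(W[...,2]>.095)];c,nn,k,Q=plane(Q)
    ax=np.cross(nn,[0,0,1]);ax/=np.linalg.norm(ax)
    print(n,np.round(c,3),np.round(nn,3),k,"tilt from level",np.arccos(nn[2]),"hinge dir yaw deg",np.degrees(np.arctan2(ax[1],ax[0])),"zrange",np.percentile(Q[:,2],[2,98]))
    # hinge line: point on plane with z=.1 along slope
    sl=np.cross(ax,nn);sl/=np.linalg.norm(sl)
    t=(.1-c[2])/sl[2];print("hinge pt",np.round(c+t*sl,3))
    t=(c+ t*sl)
# bottle
h=cv2.cvtColor(p,cv2.COLOR_BGR2HSV)
box=np.zeros(d.shape,bool);box[165:205,250:290]=1
for nm,mm in {"red":((h[...,0]<8)|(h[...,0]>172))&(h[...,1]>150),"vio":(h[...,0]>125)&(h[...,0]<160)&(h[...,1]>60)}.items():
    mm=mm&box; Q=W[mm];print(nm,mm.sum(),np.round(Q.mean(0),3),np.percentile(Q[:,2],[5,50,95]))
r=[r for r in finder.silhouettes("top","bottle") if abs(r["point"][0]-270)<15][0]
m=r["pixels"]&(W[...,2]>.05);Q=W[m][:,:2].astype(np.float32);print(cv2.minAreaRect(Q*1000),m.sum())
```

```text
flap_left [0.521 0.271 0.158] [-0.114  0.862  0.494] 790 tilt from level 1.054533182099378 hinge dir yaw deg 7.5622951229397035 zrange [0.10954214 0.20301098]
hinge pt [0.517 0.304 0.1  ]
flap_right [0.541 0.096 0.146] [ 0.094 -0.714  0.694] 1449 tilt from level 0.8033262659993522 hinge dir yaw deg -172.52805655764044 zrange [0.10720676 0.18433982]
hinge pt [0.547 0.052 0.1  ]
red 62 [0.555 0.222 0.049] [0.04014164 0.04924169 0.05638135]
vio 143 [0.518 0.182 0.061] [0.05290945 0.06088759 0.06837981]
((471.40374755859375, 118.16163635253906), (286.281982421875, 61.70359802246094), 55.159912109375) 394
```

step_arm:
  commands:
    - [-0.12, 0, 0, -3, 0, 0, 0]
    - [-0.12, 0, 0, -3, 0, 0, 0]
    - [-0.12, 0, 0, 0, -3, 2, 0]
    - [-0.12, 0, 0, 0, -3, 2, 0]
  squeeze: 10

```text
t: 1.03
ee_pos: [0.2304, 0.4809, 0.2657]
tcp_rot: [0.704, -0.055, 0.706, 0.053]
contact_force: [0.8, 0.2, -0.6]
width: 0.0704
```

```bash
cat >> h.py <<'E'
C0=np.array([.532,.178,0]);YAW=np.radians(7.5)
RC=R.from_euler('z',YAW).as_matrix()
def c2w(p): return C0+RC@np.array(p)
def w2c(p): return RC.T@(np.array(p)-C0)
def go(tw):
    s,r=st(); dd=r.as_matrix().T@(np.array(tw)-s["ee_pos"])*100
    print("t",round(s["t"],2),"pos",np.round(s["ee_pos"],4),"carton mm",np.round(w2c(s["ee_pos"])*1000),"q",np.round(s["joint_pos"],3).tolist(),"F",np.round(s["contact_force"],1))
    print("toolshift cm",np.round(dd,2),"rows",np.linalg.norm(dd)/4.1)
    print("R",np.round(r.as_matrix(),3).tolist())
    import json;open("log.jsonl","a").write(json.dumps([list(map(float,s["joint_pos"])),list(map(float,s["ee_pos"])),r.as_matrix().tolist()])+"\n")
E
python3 -c "
from h import *
go(c2w([0,.02,.27]))"
```

```text
t 1.03 pos [0.2304 0.4809 0.2657] carton mm [-260.  340.  266.] q [0.961, 0.079, 1.562, 0.001, 1.505, -0.764] F [ 0.8  0.2 -0.6]
toolshift cm [ -0.45 -32.56  25.2 ] rows 10.04345602764153
R [[-0.003, -0.153, 0.988], [-0.003, 0.988, 0.153], [-1.0, -0.002, -0.004]]
```

step_arm:
  commands:
    - [0, 0, 0, -0.1, -3.25, 2.5, 0]
    - [0, 0, 0, -0.1, -3.25, 2.5, 0]
    - [0, 0, 0, -0.1, -3.25, 2.5, 0]
    - [0, 0, 0, -0.1, -3.25, 2.5, 0]
    - [0, 0, 0, -0.1, -3.25, 2.5, 0]

```text
t: 1.45
ee_pos: [0.3814, 0.3374, 0.2741]
tcp_rot: [0.705, -0.058, 0.704, 0.06]
contact_force: [-0.1, 1.1, 0.1]
width: 0.0375
```

step_arm:
  commands:
    - [0, 0, 0, 0, -3.25, 2.5, 0]
    - [0, 0, 0, 0, -3.25, 2.5, 0]
    - [0, 0, 0, 0, -3.25, 2.5, 0]
    - [0, 0, 0, 0, -3.25, 2.5, 0]
    - [0, 0, 0, 0, -3.25, 2.5, 0]

```text
t: 1.87
ee_pos: [0.5333, 0.1944, 0.2762]
tcp_rot: [0.707, -0.057, 0.702, 0.061]
contact_force: [-1.1, 0.2, 0.6]
width: 0.0039
```

```bash
python3 -c "
from h import *
look('wrist','w1')
go(c2w([0,.02,.15]))"
```

```text
t 1.92 pos [0.5387 0.1885 0.2757] carton mm [  8.   9. 276.] q [0.186, 0.145, 1.469, -0.002, 1.518, -1.546] F [ 3.1 -3.3  1.3]
toolshift cm [12.56  1.1  -0.9 ] rows 3.083878078282144
R [[0.01, -0.16, 0.987], [0.0, 0.987, 0.16], [-1.0, -0.002, 0.01]]
```

View pics/w1.png

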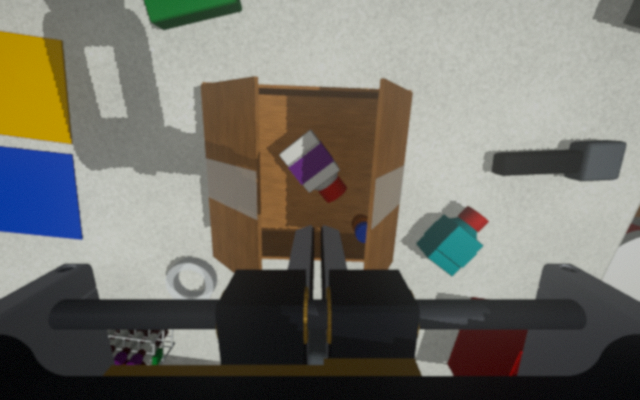

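step_arm:
  commands:
    - [0, 0, 0, 4, 0.4, -0.3, 0]
    - [0, 0, 0, 4, 0.4, -0.3, 0]
    - [0, 0, 0, 4, 0.4, -0.3, 0]
    - [0, 0, 0, 0, 3, 0, 0]
    - [0, 0, 0, 0, 3, 0, 0]

```text
t: 2.33
ee_pos: [0.5279, 0.249, 0.153]
tcp_rot: [0.712, -0.052, 0.699, 0.048]
contact_force: [1.8, -0.4, 0.9]
width: 0.0002
```

step_arm:
  commands:
    - [0, 0, 0, 0, 2.5, 0, 0]
    - [0, 0, 0, 0, 2.5, 0, 0]
    - [0, 0, 0, 0, 2.5, 0, 0]
    - [0, 0, 0, 0, 2.5, 0, 0]

```text
t: 2.67
ee_pos: [0.5099, 0.3504, 0.1478]
tcp_rot: [0.709, -0.052, 0.701, 0.046]
contact_force: [0.2, 0.4, 0.4]
width: 0.0006
```

```bash
python3 -c "
from h import *
go(c2w([0,.20,.13]))"
```

```text
t 2.67 pos [0.5099 0.3504 0.1478] carton mm [  1. 174. 148.] q [0.469, 0.344, 1.492, -0.013, 1.3, -1.236] F [0.2 0.4 0.4]
toolshift cm [ 1.76  2.64 -0.06] rows 0.7732542558307584
R [[0.012, -0.138, 0.99], [-0.008, 0.99, 0.138], [-1.0, -0.01, 0.011]]
```

step_arm:
  commands:
    - [0, 0, 0, 0.8, 2.5, 0, 0]
    - [0, 0, 0, 1.5, 0.3, 0, 0]
    - [0, 0, 0, 0.8, 0, 0, 0]
    - [0, 0, 0, 0.6, 0, 0, 0]

```text
t: 3.0
ee_pos: [0.507, 0.3855, 0.1201]
tcp_rot: [0.712, -0.055, 0.698, 0.049]
contact_force: [-14.3, -10.9, 44.4]
width: 0.0005
```

```bash
python3 -c "
from h import *
p,d,W=look('top','t2')
cv2.imwrite('pics/t2c.png',cv2.resize(p[130:230,195:335],None,fx=5,fy=5,interpolation=cv2.INTER_CUBIC))
go(c2w([0,.20,.118]))"
```

```text
t 3.05 pos [0.5069 0.3853 0.1208] carton mm [  2. 209. 121.] q [0.523, 0.403, 1.471, -0.017, 1.255, -1.189] F [-11.5  -7.6  25.7]
toolshift cm [ 0.29 -0.88 -0.24] rows 0.2323082649716347
R [[0.019, -0.145, 0.989], [-0.007, 0.989, 0.145], [-1.0, -0.01, 0.018]]
```

View pics/t2c.png

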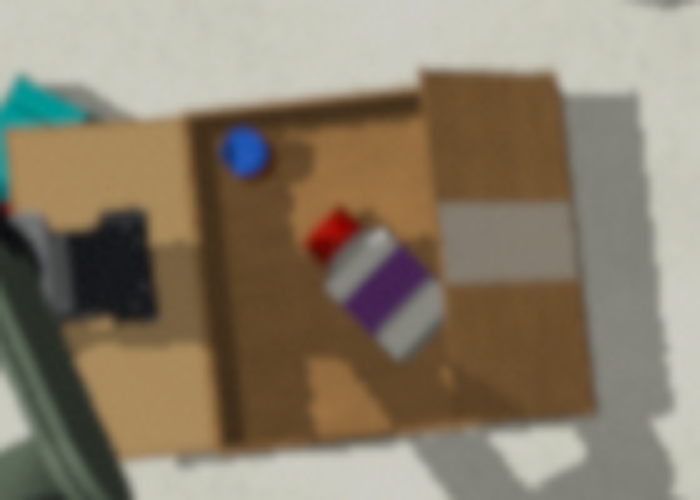

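step_arm:
  commands:
    - [0, 0, 0, -3, 0, 0, 0]
    - [0, 0, 0, -1, -4, 0, 0]
    - [0, 0, 0, 0, -4, 0, 0]
    - [0, 0, 0, 0, -4, 0, 0]
    - [0, 0, 0, 0, -4, 0, 0]

```text
t: 3.47
ee_pos: [0.5301, 0.231, 0.1697]
tcp_rot: [0.714, -0.058, 0.695, 0.054]
contact_force: [0.7, -0.5, -0.2]
width: 0.0003
```

```bash
python3 -c "
from h import *
go(c2w([0,-.174,.148]))"
```

```text
t 3.47 pos [0.5301 0.231  0.1697] carton mm [  5.  53. 170.] q [0.267, 0.227, 1.593, -0.01, 1.295, -1.46] F [ 0.7 -0.5 -0.2]
toolshift cm [  2.3  -22.64  -1.2 ] rows 5.558771238073918
R [[0.028, -0.158, 0.987], [-0.003, 0.987, 0.158], [-1.0, -0.007, 0.027]]
```

step_arm:
  commands:
    - [0, 0, 0, 2, -3.5, -0.2, 0]
    - [0, 0, 0, 0, -2.7, -0.2, 0]
    - [0, 0, 0, 0, -2.7, -0.2, 0]
    - [0, 0, 0, 0, -2.7, -0.2, 0]
    - [0, 0, 0, 0, -2.7, -0.2, 0]

```text
t: 3.88
ee_pos: [0.5435, 0.0779, 0.1521]
tcp_rot: [0.716, -0.056, 0.694, 0.053]
contact_force: [-0.7, -0.4, 0.2]
width: 0.0005
```

step_arm:
  commands:
    - [0, 0, 0, 0, -2.7, -0.1, 0]
    - [0, 0, 0, 0, -2.7, -0.1, 0]
    - [0, 0, 0, 0, -2.7, 0, 0]

```text
t: 4.13
ee_pos: [0.5521, -0.0068, 0.1524]
tcp_rot: [0.716, -0.055, 0.694, 0.053]
contact_force: [0.1, 0.4, -1.1]
width: 0.0006
```

```bash
python3 -c "
from h import *
go(c2w([0,-.205,.12]))"
```

```text
t 4.13 pos [ 0.5521 -0.0068  0.1524] carton mm [  -4. -186.  152.] q [-0.172, 0.186, 1.681, 0.005, 1.244, -1.896] F [ 0.1  0.4 -1.1]
toolshift cm [ 3.26 -1.9   0.28] rows 0.9227802007464423
R [[0.031, -0.151, 0.988], [-0.0, 0.988, 0.151], [-1.0, -0.005, 0.031]]
```

step_arm:
  commands:
    - [0, 0, 0, 1, -1.5, 0, 0]
    - [0, 0, 0, 1.3, 0, 0, 0]
    - [0, 0, 0, 0.8, 0, 0, 0]
    - [0, 0, 0, 0.6, 0, 0, 0]

```text
t: 4.47
ee_pos: [0.5585, -0.0309, 0.1207]
tcp_rot: [0.719, -0.052, 0.692, 0.047]
contact_force: [-15.9, 4.9, 45.8]
width: 0.0007
```

```bash
python3 -c "
from h import *
go(c2w([0,-.205,.12]))"
```

```text
t 4.47 pos [ 0.5585 -0.0309  0.1207] carton mm [  -1. -211.  121.] q [-0.212, 0.231, 1.698, 0.004, 1.174, -1.926] F [-15.9   4.9  45.8]
toolshift cm [0.07 0.55 0.1 ] rows 0.13814623060437273
R [[0.039, -0.141, 0.989], [-0.004, 0.99, 0.141], [-0.999, -0.01, 0.038]]
```

step_arm:
  commands:
    - [0, 0.039, 0, -4, 0, 0, 0]
    - [0, 0, 0, -3.5, 2.2, 0, 0]
    - [0, 0, 0, -2, 3.5, 0.6, 0]
    - [0, 0, 0, -1, 4, 0.6, 0]
    - [0, 0, 0, 0, 4, 0.6, 0.5]

```text
t: 4.88
ee_pos: [0.5551, 0.1066, 0.2282]
tcp_rot: [0.704, -0.049, 0.707, 0.042]
contact_force: [2.1, -0.7, 0.4]
width: 0.0041
```

step_arm:
  commands:
    - [0, 0, 0, 0, 4, 0, 1]
    - [0, 0, 0, 0, 3, 0, 1]
    - [0, 0, 0, 0, 0, 0, 1]
    - [0, 0, 0, 0, 0, 0, 1]

```text
t: 5.22
ee_pos: [0.5444, 0.1888, 0.2302]
tcp_rot: [0.706, -0.052, 0.705, 0.047]
contact_force: [0.3, -0.9, 0.4]
width: 0.0306
```

```bash
python3 -c "
from h import *
look('wrist','w3')
for n in ['bottle','jar']:
  for r in finder.silhouettes('wrist',n)[:3]: print(n,r['p'],r['point'],r['pixels'].sum()); np.save('m_%s_%d.npy'%(n,r['point'][0]),r['pixels'])
q=imaging.camera_params('wrist')['pose'];s,r=st();print('cam in tool',np.round(r.as_matrix().T@(q[:3,3]-s['ee_pos']),3),np.round(r.as_matrix().T@q[:3,2],3))
go(c2w([0,0,.25]))"
```

```text
bottle 0.82 [319.0, 164.4] 3321
jar 0.73 [376.3, 232.9] 646
cam in tool [-0.179  0.001 -0.076] [ 0.965 -0.     0.263]
t 5.37 pos [0.5449 0.1865 0.2299] carton mm [ 14.   7. 230.] q [0.183, 0.191, 1.509, -0.007, 1.442, -1.522] F [ 0.1 -0.5  0. ]
toolshift cm [-2.   -0.68 -1.39] rows 0.6181151534132091
R [[0.001, -0.135, 0.991], [-0.007, 0.991, 0.135], [-1.0, -0.007, 0.0]]
```

View pics/w3.png

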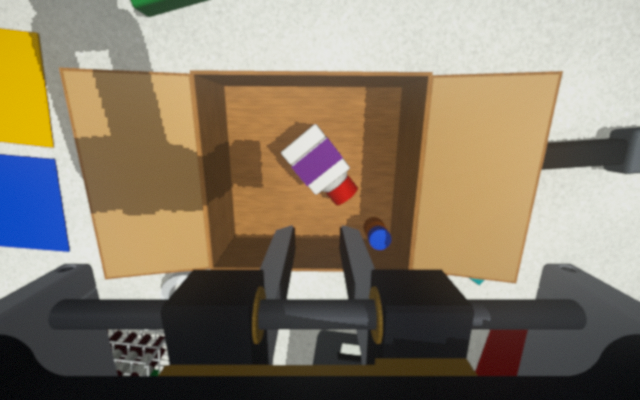

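```bash
cat > fit.py <<'E'
from h import *
import glob
W=np.load("w3_W.npy");m=np.load(glob.glob("m_bottle_*.npy")[0])
z=W[...,2][m];print("z pct",np.round(np.percentile(z,[5,25,50,75,90,97]),4))
p=cv2.imread("pics/w3.png");h=cv2.cvtColor(p,cv2.COLOR_BGR2HSV)
red=((h[...,0]<8)|(h[...,0]>172))&(h[...,1]>150)&m
vio=(h[...,0]>125)&(h[...,0]<160)&(h[...,1]>60)&m
fl=np.median(W[120:180,360:390,2]);print("floor z",fl)
b=m&~red&(abs(W[...,2]-np.median(W[...,2][vio]))<.004)
Q=W[b][:,:2].astype(np.float32)
print("body top rect",cv2.minAreaRect(Q*1000))
print("red mean",np.round(W[red].mean(0),3),"vio",np.round(W[vio].mean(0),3),np.median(W[...,2][vio]))
mean=Q.mean(0);u,s,v=np.linalg.svd(Q-mean,full_matrices=False)
d=W[red].mean(0)[:2]-W[vio].mean(0)[:2];print("cap dir deg",np.degrees(np.arctan2(d[1],d[0])))
# extents in direction candidates
for a in (40,42,44,46,48,50,52,54,56,58):
    e=np.array([np.cos(np.radians(a)),np.sin(np.radians(a))]);f=np.array([-e[1],e[0]])
    A=m&(W[...,2]>.02);P=W[A][:,:2]
    print(a,"body along",np.round(np.percentile(Q@e,[1,99]),4),"across",np.round(np.percentile(Q@f,[1,99]),4),"red across",np.round((W[red][:,:2]@f).mean(),4),"red along max",np.round(np.percentile(W[red][:,:2]@e,98),4))
j=np.load(glob.glob("m_jar_*.npy")[0]);print("jar",np.round(np.median(W[j],0),3),np.round(np.percentile(W[j],[5,95],axis=0),3))
E
python3 fit.py
```

```text
z pct [0.0402 0.0581 0.0599 0.0607 0.0612 0.0618]
floor z 0.003983325448167985
body top rect ((515.994140625, 182.00624084472656), (72.25154876708984, 57.492767333984375), 46.715885162353516)
red mean [0.552 0.224 0.048] vio [0.516 0.184 0.061] 0.06071319416757054
cap dir deg 48.038098394748715
40 body along [0.4761 0.546 ] across [-0.2212 -0.1633] red across -0.1834 red along max 0.5781
42 body along [0.4694 0.5387] across [-0.2385 -0.1816] red across -0.2031 red along max 0.5712
44 body along [0.4621 0.5307] across [-0.2555 -0.1994] red across -0.2226 red along max 0.5636
46 body along [0.454  0.5223] across [-0.2724 -0.2169] red across -0.2417 red along max 0.5554
48 body along [0.4451 0.5135] across [-0.2893 -0.2338] red across -0.2606 red along max 0.5468
50 body along [0.4356 0.5042] across [-0.3062 -0.25  ] red across -0.2792 red along max 0.5375
52 body along [0.4251 0.4945] across [-0.323  -0.2658] red across -0.2974 red along max 0.5278
54 body along [0.4143 0.4842] across [-0.3393 -0.2808] red across -0.3152 red along max 0.5172
56 body along [0.4029 0.4733] across [-0.3552 -0.2961] red across -0.3327 red along max 0.5061
58 body along [0.3908 0.4619] across [-0.371  -0.3105] red across -0.3497 red along max 0.4945
jar [0.603 0.279 0.058] [[0.594 0.268 0.014]
 [0.619 0.293 0.06 ]]
```

```bash
cat > kin.py <<'E'
import json,numpy as np
from scipy.spatial.transform import Rotation as R
from scipy.optimize import least_squares
def fk(q,P):
    d1,a1,L2,L3,off,d6,s4=P
    R1=R.from_euler('z',q[0]).as_matrix();Ry=lambda a:R.from_euler('y',a).as_matrix();Rz=lambda a:R.from_euler('z',a).as_matrix()
    A=R1@Ry(q[1]);B=A@Ry(q[2]);Rw=B@Rz(s4*q[3]);C=Rw@Ry(q[4]);D=C@Rz(q[5])
    p=np.array([0,0,d1])+R1@[a1,0,0]+A@[0,0,L2]+B@[off,0,L3]+C@[0,0,d6]
    return p,D   # D z = tool x
def load():
    return [(np.array(a),np.array(b),np.array(c)) for a,b,c in map(json.loads,open('log.jsonl'))]
def fit():
    L=load();L.append((np.array([1.073,.207,1.543,0,1.394,-.15]),np.array([.195,.540,.204]),None))
    f=lambda P:np.concatenate([fk(q,list(P)+[1])[0]-p for q,p,_ in L])*1000
    x=least_squares(f,[.3,0,.4,.4,0,.2]);return x,L
if __name__=="__main__":
    x,L=fit();print(np.round(x.x,4),np.round(np.abs(x.fun).max(),2),np.linalg.svd(x.jac)[1])
    for q,p,Rm in L[-4:-1]:
        for s in (1,-1):
            D=fk(q,list(x.x)+[s])[1];print(s,np.round(D.T@Rm,3).tolist())
E
python3 kin.py
```

```text
[-2.5257  0.0572  0.2449  0.442  -0.2902 -2.2853] 96.66 [5969.95788679 4266.38400745  284.10204728  221.14236816  165.51707594
   23.59315095]
1 [[-0.0, -1.0, -0.0], [0.0, 0.0, -1.0], [1.0, -0.0, 0.0]]
-1 [[-0.009, -1.0, 0.003], [-0.003, -0.003, -1.0], [1.0, -0.009, -0.003]]
1 [[-0.0, -1.0, -0.0], [-0.0, -0.0, -1.0], [1.0, -0.0, -0.0]]
-1 [[-0.008, -1.0, 0.003], [-0.003, -0.003, -1.0], [1.0, -0.008, -0.003]]
1 [[-0.0, -1.0, -0.0], [-0.0, 0.0, -1.0], [1.0, -0.0, -0.0]]
-1 [[0.013, -1.0, -0.002], [-0.001, 0.002, -1.0], [1.0, 0.013, -0.001]]
```

```bash
sed -i 's/d1,a1,L2,L3,off,d6,s4=P/d1,a1,L2,L3,off,d6,y0,s4=P/; s/R1@\[a1,0,0\]/R1@[a1,y0,0]/; s/\[.3,0,.4,.4,0,.2\]/[.3,0,.4,.4,0,.2,.09]/' kin.py; python3 kin.py | head -1
```

```text
[2.836e-01 1.000e-04 4.551e-01 4.995e-01 9.430e-02 3.427e-01 8.620e-02] 0.45 [5969.9589425  4266.3841275  3000.01664609  284.02457656  221.14233151
```

```bash
cat > ik.py <<'E'
from kin import *
x,_=fit();P=list(x.x)+[1]
lo=np.array([-2.73,-.86,.23,-1.11,.08,-2.82]);hi=np.array([2.73,2.22,2.46,4.25,2.63,2.82])
M=np.array([[0,-1,0],[0,0,-1],[1,0,0.]])  # D^T Rm
def tool(ps,th):  # tool x at azimuth ps, th below horizontal, tool -z up
    c=np.array([np.cos(ps),np.sin(ps),0]);u=np.array([0,0,1.])
    X=c*np.cos(th)-u*np.sin(th);Z=-(u*np.cos(th)+c*np.sin(th));Y=np.cross(Z,X);return np.stack([X,Y,Z],1)
def ik(pos,Rm,q0):
    D=Rm@M.T
    def f(q):
        p,Dq=fk(q,P);return np.concatenate([(p-pos)*5,R.from_matrix(Dq.T@D).as_rotvec()])
    r=least_squares(f,np.clip(q0,lo+1e-3,hi-1e-3),bounds=(lo,hi));return r.x,np.abs(r.fun).max()
def wc(q):
    R1=R.from_euler('z',q[0]).as_matrix();Ry=lambda a:R.from_euler('y',a).as_matrix()
    A=R1@Ry(q[1]);B=A@Ry(q[2]);p,D=fk(q,P);return p-D[:,2]*P[5]
if __name__=="__main__":
    rng=np.random.default_rng(0)
    for th in np.radians([0,20]):
      for ps in np.radians(np.arange(-180,180,20)):
        Rm=tool(ps,th);g=np.array([.652,-.265,.056]);pos=g+Rm[:,0]*.019
        S=[]
        for k in range(14):
            q,e=ik(pos,Rm,rng.uniform(lo,hi))
            if e<2e-3 and not any(np.abs(q-s).max()<.05 for s in S):S.append(q)
        for q in S: print(round(np.degrees(th)),round(np.degrees(ps)),np.round(q,2).tolist(),"wristc",np.round(wc(q),2).tolist())
E
python3 ik.py
```

```text
0 -60 [-0.15, 0.94, 1.79, 4.09, 1.32, -1.9] wristc [0.49, 0.02, 0.06]
0 -40 [-0.35, 0.91, 1.97, 3.5, 1.32, -1.66] wristc [0.4, -0.06, 0.06]
0 -20 [-0.65, 0.91, 2.02, 2.84, 1.37, -1.51] wristc [0.35, -0.15, 0.06]
0 0 [-0.88, 0.91, 1.94, 2.24, 1.39, -1.34] wristc [0.33, -0.26, 0.06]
0 20 [-0.99, 0.95, 1.74, 1.78, 1.47, -1.13] wristc [0.35, -0.38, 0.06]
0 40 [-1.0, 1.04, 1.46, 1.47, 1.65, -0.93] wristc [0.4, -0.47, 0.06]
0 60 [-0.96, 1.17, 1.13, 1.27, 1.89, -0.78] wristc [0.49, -0.55, 0.06]
0 80 [-0.88, 1.34, 0.75, 1.17, 2.17, -0.65] wristc [0.6, -0.58, 0.06]
0 100 [-0.78, 1.59, 0.24, 1.22, 2.48, -0.43] wristc [0.71, -0.58, 0.06]
20 -140 [-0.18, 1.29, 0.59, -0.95, 2.06, -2.54] wristc [0.88, -0.07, 0.17]
20 -120 [-0.11, 1.1, 0.97, -1.06, 1.74, -2.52] wristc [0.8, -0.0, 0.17]
20 -40 [-0.37, 0.63, 2.03, 3.59, 0.77, -1.79] wristc [0.42, -0.07, 0.17]
20 -20 [-0.63, 0.61, 2.09, 2.77, 0.8, -1.4] wristc [0.37, -0.16, 0.17]
20 0 [-0.85, 0.64, 2.0, 2.06, 0.93, -1.1] wristc [0.35, -0.26, 0.17]
20 20 [-0.96, 0.71, 1.81, 1.57, 1.14, -0.9] wristc [0.37, -0.37, 0.17]
20 40 [-0.97, 0.83, 1.54, 1.26, 1.39, -0.79] wristc [0.42, -0.46, 0.17]
20 60 [-0.93, 0.97, 1.23, 1.05, 1.67, -0.74] wristc [0.5, -0.53, 0.17]
20 80 [-0.86, 1.14, 0.89, 0.9, 1.96, -0.72] wristc [0.6, -0.56, 0.17]
20 100 [-0.77, 1.33, 0.51, 0.8, 2.27, -0.74] wristc [0.7, -0.56, 0.17]
```

step_arm:
  commands:
    - [0.123, 0, 0, 0, 0, 0, 1]
    - [0.123, 0, 0, 0, 0, 0, 1]
    - [0.123, 0, 0, 0, 0, 0, 1]
    - [0.123, 0, 0, 0, 0, 0, 1]
    - [0.123, 0, 0, 0, 0, 0, 1]

```text
t: 5.78
ee_pos: [0.5457, 0.1778, 0.2283]
tcp_rot: [0.686, 0.17, 0.685, -0.177]
contact_force: [-0.4, -0.2, 0.0]
width: 0.0761
```

step_arm:
  commands:
    - [0.123, 0, 0, 0, 0, 0, 1]
    - [0.123, 0, 0, 0, 0, 0, 1]
    - [0.123, 0, 0, 0, 0, 0, 1]
    - [0.123, 0, 0, 0, 0, 0, 1]
    - [0.123, 0, 0, 0, 0, 0, 1]

```text
t: 6.2
ee_pos: [0.5468, 0.1672, 0.2266]
tcp_rot: [0.6, 0.371, 0.598, -0.381]
contact_force: [0.5, 0.8, -0.3]
width: 0.094
```

step_arm:
  commands:
    - [0.123, 0, 0, 0, 0, 0, 1]
    - [0.123, 0, 0, 0, 0, 0, 1]
    - [0.123, 0, 0, 0, 0, 0, 1]
    - [0.123, 0, 0, 0, 0, 0, 1]
    - [0.123, 0, 0, 0, 0, 0, 1]

```text
t: 6.62
ee_pos: [0.5478, 0.1566, 0.2249]
tcp_rot: [-0.456, -0.536, -0.452, 0.548]
contact_force: [-0.7, 0.8, 0.7]
width: 0.0939
```

step_arm:
  commands:
    - [0.123, 0, 0, 0, 0, 0, 1]
    - [0.123, 0, 0, 0, 0, 0, 1]
    - [0.123, 0, 0, 0, 0, 0, 1]
    - [0.123, 0, 0, 0, 0, 0, 1]
    - [0.123, 0, 0, 0, 0, 0, 1]

```text
t: 7.03
ee_pos: [0.5485, 0.1459, 0.2232]
tcp_rot: [-0.27, -0.649, -0.261, 0.661]
contact_force: [-0.3, 1.0, 0.4]
width: 0.0942
```

```bash
cat > plan.py <<'E'
from h import *
import ik,sys
PS=np.radians(47)
def to(g,th,back=.019,ps=PS):
    T=ik.tool(ps,np.radians(th));tcp=np.array(g)+T[:,0]*back
    s,r=st();rv=R.from_matrix(r.as_matrix().T@T).as_rotvec()
    go(tcp);print("target tcp",np.round(tcp,4),"turn",np.round(rv,3),"width",s["width"])
    q,e=ik.ik(tcp,T,s["joint_pos"]);print("ik",np.round(q,2),round(e,4))
if __name__=="__main__":
    a=eval(sys.argv[1]);to(a[:3],a[3],*(a[4:]))
E
python3 plan.py "[.526,.193,.16,102]"
```

```text
t 7.03 pos [0.5485 0.1459 0.2232] carton mm [ 12. -34. 223.] q [0.118, 0.189, 1.525, -0.017, 1.441, 0.921] F [-0.3  1.   0.4]
toolshift cm [ 8.12 -4.97 -1.43] rows 2.348849952763397
R [[-0.012, 0.696, -0.718], [-0.018, -0.718, -0.696], [-1.0, 0.005, 0.021]]
target tcp [0.5233 0.1901 0.1414] turn [-0.051 -0.188  0.001] width 0.09421011154107849
ik [ 0.26  0.37  1.49 -0.11  1.46  1.03] 0.0
```

step_arm:
  commands:
    - [-0.025, -0.094, 0, 0, -2.5, -0.7, 1]
    - [-0.025, -0.094, 0, 2, -2.5, -0.7, 1]
    - [0, 0, 0, 2.5, 0, 0, 1]
    - [0, 0, 0, 0, 0, 0, 1]

```text
t: 7.37
ee_pos: [0.5203, 0.177, 0.1772]
tcp_rot: [-0.305, -0.578, -0.243, 0.717]
contact_force: [-1.0, 0.2, -1.6]
width: 0.0939
```

```bash
python3 plan.py "[.526,.193,.04,102]"; python3 -c "
from h import *
look('wrist','w4')"
```

```text
t 7.37 pos [0.5203 0.177  0.1772] carton mm [-12.   0. 177.] q [0.243, 0.321, 1.475, -0.117, 1.529, 1.03] F [-1.   0.2 -1.6]
toolshift cm [14.96 -0.76 -4.47] rows 3.813993461015445
R [[-0.147, 0.717, -0.681], [-0.157, -0.697, -0.7], [-0.977, 0.004, 0.215]]
target tcp [0.5233 0.1901 0.0214] turn [-0.021  0.007  0.001] width 0.0938667472871472
ik [ 0.26  0.51  1.56 -0.12  1.25  1.06] 0.0
```

View pics/w4.png

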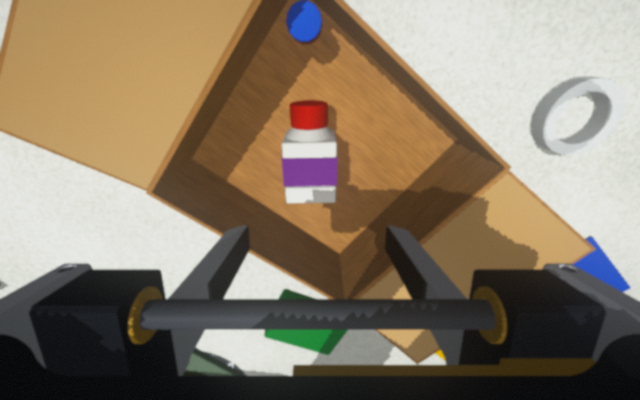

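step_arm:
  commands:
    - [-0.02, 0, 0, 0, -0.4, -2.2, 1]
    - [0, 0, 0, 3, -0.4, -2.2, 1]
    - [0, 0, 0, 3, 0, 0, 1]
    - [0, 0, 0, 0, 0, 0, 1]

```text
t: 7.75
ee_pos: [0.544, 0.2012, 0.1169]
tcp_rot: [-0.307, -0.582, -0.247, 0.711]
contact_force: [-1.3, -1.0, -1.5]
width: 0.0943
```

```bash
python3 plan.py "[.526,.193,.04,102]"
```

```text
t 7.75 pos [0.544  0.2012 0.1169] carton mm [ 15.  21. 117.] q [0.27, 0.431, 1.456, -0.111, 1.427, 1.057] F [-1.3 -1.  -1.5]
toolshift cm [ 9.79 -0.8   0.27] rows 2.3974399596988123
R [[-0.133, 0.724, -0.676], [-0.15, -0.689, -0.709], [-0.98, 0.007, 0.201]]
target tcp [0.5233 0.1901 0.0214] turn [-0.011 -0.007 -0.005] width 0.09428983368766662
ik [ 0.26  0.51  1.56 -0.12  1.25  1.06] 0.0
```

step_arm:
  commands:
    - [-0.01, 0, 0, 2, -0.8, 0.2, 1]
    - [0, 0, 0, 2.5, 0, 0, 1]
    - [0, 0, 0, 2, 0, 0, 1]

```text
t: 8.0
ee_pos: [0.5377, 0.1941, 0.0629]
tcp_rot: [-0.309, -0.588, -0.247, 0.705]
contact_force: [0.2, 0.5, 0.6]
width: 0.0943
```

```bash
python3 plan.py "[.526,.193,.04,102]"
```

```text
t 8.0 pos [0.5377 0.1941 0.0629] carton mm [ 8. 15. 63.] q [0.261, 0.464, 1.529, -0.114, 1.301, 1.058] F [0.2 0.5 0.6]
toolshift cm [ 4.3  -0.84  0.49] rows 1.0756482844814503
R [[-0.116, 0.727, -0.677], [-0.145, -0.687, -0.713], [-0.983, 0.015, 0.185]]
target tcp [0.5233 0.1901 0.0214] turn [-0.009 -0.023 -0.013] width 0.09427040431648458
ik [ 0.26  0.51  1.56 -0.12  1.25  1.06] 0.0
```

step_arm:
  commands:
    - [-0.01, -0.02, -0.01, 1.5, -0.9, 0.5, 1]
    - [0, 0, 0, 1.5, -0.2, 0, 1]
    - [0, 0, 0, 0, 0, 0, 1]

```text
t: 8.25
ee_pos: [0.5225, 0.1902, 0.036]
tcp_rot: [-0.309, -0.578, -0.249, 0.713]
contact_force: [-1.1, -0.7, -0.1]
width: 0.094
```

```bash
python3 plan.py "[.526,.193,.04,102]"
```

```text
t 8.25 pos [0.5225 0.1902 0.036 ] carton mm [-8. 13. 36.] q [0.262, 0.489, 1.561, -0.116, 1.27, 1.061] F [-1.1 -0.7 -0.1]
toolshift cm [ 1.42  0.07 -0.35] rows 0.3574139475061836
R [[-0.14, 0.729, -0.67], [-0.152, -0.685, -0.713], [-0.978, 0.002, 0.207]]
target tcp [0.5233 0.1901 0.0214] turn [-0.004 -0.001 -0.001] width 0.09403465340836471
ik [ 0.26  0.51  1.56 -0.12  1.25  1.06] 0.0
```

Centred; final descent, then close.

step_arm:
  commands:
    - [0, 0, 0, 1.4, 0.1, -0.3, 1]
    - [0, 0, 0, 0, 0, 0, 1]
    - [0, 0, 0, 0, 0, 0, 0.5]
    - [0, 0, 0, 0, 0, 0, 0.4]
    - [0, 0, 0, 0, 0, 0, 0.3]
  squeeze: 30

```text
t: 8.67
ee_pos: [0.5286, 0.1896, 0.027]
tcp_rot: [-0.309, -0.582, -0.248, 0.71]
contact_force: [0.4, 0.3, 0.5]
width: 0.0774
```

step_arm:
  commands:
    - [0, 0, 0, 0, 0, 0, 0.2]
    - [0, 0, 0, 0, 0, 0, 0.2]
    - [0, 0, 0, 0, 0, 0, 0.2]
    - [0, 0, 0, 0, 0, 0, 0.2]
  squeeze: 40

```text
t: 9.0
ee_pos: [0.5299, 0.1908, 0.0287]
tcp_rot: [-0.309, -0.583, -0.248, 0.709]
contact_force: [0.6, 0.1, -2.0]
width: 0.0562
```

```bash
python3 plan.py "[.526,.193,.04,102]"
```

```text
t 9.0 pos [0.5299 0.1908 0.0287] carton mm [-0. 13. 29.] q [0.259, 0.503, 1.555, -0.116, 1.249, 1.062] F [ 0.6  0.1 -2. ]
toolshift cm [ 0.81 -0.44  0.35] rows 0.2412584073244543
R [[-0.129, 0.727, -0.674], [-0.148, -0.686, -0.712], [-0.981, 0.008, 0.196]]
target tcp [0.5233 0.1901 0.0214] turn [-0.007 -0.012 -0.006] width 0.05620243733909552
ik [ 0.26  0.51  1.56 -0.12  1.25  1.06] 0.0
```

step_arm:
  commands:
    - [0, 0, 0, 0, 0, 0, 0.2]
    - [0, 0, 0, -1, 0, 0.2, 0.2]
    - [0, 0, 0, -2, 0, 0.4, 0.2]
    - [0, 0, 0, -3, 0, 0.6, 0.2]
    - [0, 0, 0, -3, 0, 0.6, 0.2]
  squeeze: 50

```text
t: 9.42
ee_pos: [0.5213, 0.1892, 0.1147]
tcp_rot: [-0.307, -0.575, -0.25, 0.716]
contact_force: [1.0, 0.2, -2.4]
width: 0.0559
```

step_arm:
  commands:
    - [0, 0, 0, -3.5, 0, 0.7, 0.2]
    - [0, 0, 0, -3.5, 0, 0.7, 0.2]
    - [0, 0, 0, -3.5, 0, 0.7, 0.2]
    - [0, 0, 0, -3.5, 0, 0.7, 0.2]
    - [0, 0, 0, -2, 0, 0.4, 0.2]

```text
t: 9.83
ee_pos: [0.5209, 0.1903, 0.2872]
tcp_rot: [-0.307, -0.574, -0.25, 0.717]
contact_force: [0.7, 0.9, -2.2]
width: 0.0558
```

Run:
```python
from plan import *
look('wrist','w5')
to([.55,.05,.25],60)
for th,g in [(100,[.53,.15,.26]),(80,[.55,.08,.25]),(60,[.58,0,.22]),(40,[.62,-.15,.2]),(12,[.652,-.265,.16]),(12,[.652,-.265,.056])]:
    T=ik.tool(PS,np.radians(th));s,_=st();q,e=ik.ik(np.array(g)+T[:,0]*.019,T,s["joint_pos"]);print(th,g,np.round(q,2),round(e,4))
```

```text
t 9.88 pos [0.5228 0.1907 0.2912] carton mm [ -7.  14. 291.] q [0.262, 0.26, 1.317, -0.111, 1.746, 1.008] F [0.5 0.3 0.9]
toolshift cm [ 7.17 11.64  6.04] rows 3.6462085873247214
R [[-0.146, 0.728, -0.67], [-0.152, -0.686, -0.712], [-0.978, -0.002, 0.211]]
target tcp [0.5565 0.0569 0.2335] turn [-0.006  0.736  0.001] width 0.05585996395650901
ik [-0.35 -0.06  1.87  0.52  1.17  0.23] 0.0
100 [0.53, 0.15, 0.26] [ 0.18  0.24  1.44 -0.1   1.6   0.93] 0.0
80 [0.55, 0.08, 0.25] [-0.09  0.06  1.67  0.14  1.31  0.63] 0.0
60 [0.58, 0, 0.22] [-0.43  0.06  1.81  0.55  1.15  0.13] 0.0
40 [0.62, -0.15, 0.2] [-0.79  0.33  1.7   0.92  1.31 -0.38] 0.0
12 [0.652, -0.265, 0.16] [-0.98  0.77  1.46  1.26  1.62 -0.69] 0.0
12 [0.652, -0.265, 0.056] [-0.98  0.96  1.41  1.26  1.58 -0.82] 0.0
```

View pics/w5.png

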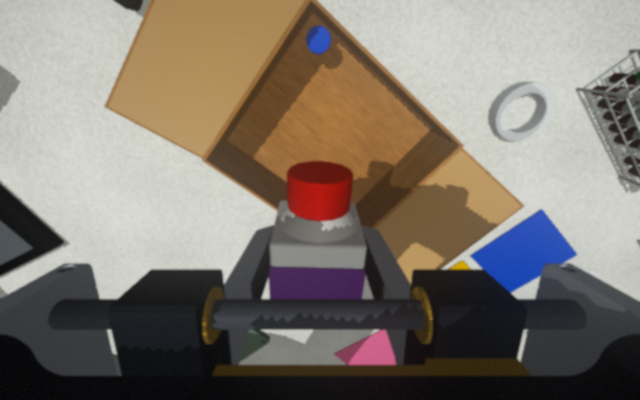

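step_arm:
  commands:
    - [0, 0.03, 0, 0, 2, 1, 0.2]
    - [0, 0.06, 0, 0, 3, 1.5, 0.2]
    - [0, 0.1, 0, 0, 3, 1.8, 0.2]
    - [0, 0.1, 0, 0, 3, 2, 0.2]
    - [0, 0.1, 0, 0, 3, 2, 0.2]

```text
t: 10.3
ee_pos: [0.5718, 0.042, 0.2971]
tcp_rot: [0.257, 0.707, 0.314, -0.579]
contact_force: [0.4, -0.3, -2.6]
width: 0.056
```

```bash
python3 plan.py "[.652,-.265,.18,12]"
```

```text
t 10.3 pos [0.5718 0.042  0.2971] carton mm [  22. -140.  297.] q [-0.179, 0.048, 1.545, 0.17, 1.444, 0.543] F [ 0.4 -0.3 -2.6]
toolshift cm [ 8.82 26.56 17.62] rows 8.066859283406991
R [[0.133, 0.742, -0.658], [0.146, -0.671, -0.727], [-0.98, 0.001, -0.198]]
target tcp [ 0.6647 -0.2514  0.176 ] turn [0.012 1.162 0.01 ] width 0.056022787290212796
ik [-0.98  0.74  1.46  1.27  1.63 -0.66] 0.0
```

step_arm:
  commands:
    - [0, 0.1, 0, 0, 3, 1.8, 0.2]
    - [0, 0.1, 0, 0, 3, 1.8, 0.2]
    - [0, 0.1, 0, 0, 3, 1.6, 0.2]
    - [0, 0.1, 0, 0, 3, 1.5, 0.2]
    - [0, 0.1, 0, 0, 3, 1.5, 0.2]

```text
t: 10.72
ee_pos: [0.6308, -0.1232, 0.2685]
tcp_rot: [0.173, 0.835, 0.365, -0.374]
contact_force: [0.7, 0.7, -2.7]
width: 0.0561
```

```bash
python3 plan.py "[.652,-.265,.16,12]"
```

```text
t 10.72 pos [ 0.6308 -0.1232  0.2685] carton mm [  59. -311.  269.] q [-0.699, 0.186, 1.613, 0.739, 1.363, -0.132] F [ 0.7  0.7 -2.7]
toolshift cm [ 3.82 10.98 12.93] rows 4.241201248735116
R [[0.453, 0.739, -0.499], [0.48, -0.673, -0.562], [-0.751, 0.015, -0.66]]
target tcp [ 0.6647 -0.2514  0.156 ] turn [0.019 0.641 0.003] width 0.056094276093718407
ik [-0.98  0.77  1.46  1.27  1.62 -0.69] 0.0
```

step_arm:
  commands:
    - [0, 0.1, 0, -0.3, 2.2, 1.2, 0.2]
    - [0, 0.1, 0, -0.5, 2.2, 1, 0.2]
    - [0, 0.1, 0, -0.7, 2.2, 0.8, 0.2]
    - [0, 0.1, 0, -0.8, 2.2, 0.6, 0.2]
    - [0, 0.1, 0, -0.8, 2, 0.5, 0.2]

```text
t: 11.13
ee_pos: [0.6716, -0.2458, 0.2486]
tcp_rot: [0.072, 0.905, 0.392, -0.151]
contact_force: [1.2, 0.9, -1.7]
width: 0.0559
```

```bash
python3 plan.py "[.652,-.265,.16,12]"
```

```text
t 11.13 pos [ 0.6716 -0.2458  0.2486] carton mm [  83. -438.  249.] q [-0.949, 0.571, 1.456, 1.186, 1.589, -0.505] F [ 1.2  0.9 -1.7]
toolshift cm [ 2.22 -0.23  9.03] rows 2.268295695226823
R [[0.648, 0.73, -0.216], [0.687, -0.683, -0.248], [-0.329, 0.012, -0.944]]
target tcp [ 0.6647 -0.2514  0.156 ] turn [ 0.011  0.126 -0.004] width 0.05591124169131708
ik [-0.98  0.77  1.46  1.27  1.62 -0.69] 0.0
```

Finish the turn, come down to a hover, and check uprightness by camera.

step_arm:
  commands:
    - [0.005, 0.06, 0, 0.7, 0, 2.5, 0.2]
    - [0.005, 0.06, 0, 0.6, 0, 2.5, 0.2]
    - [0, 0, 0, 0.6, 0, 2, 0.2]
    - [0, 0, 0, 0, 0, 0, 0.2]

```text
t: 11.47
ee_pos: [0.6677, -0.2553, 0.1603]
tcp_rot: [0.037, 0.915, 0.389, -0.101]
contact_force: [-0.2, 0.4, -1.8]
width: 0.0558
```

```bash
python3 plan.py "[.652,-.265,.10,12]"
python3 - <<'E'
from h import *
for c in ("scene","top","wrist"):
    p,d,W=look(c,c+"6")
    rs=finder.silhouettes(c,"bottle")
    for r in rs[:3]:
        print(c,round(r["p"],2),np.round(r["point"]))
    if c!="wrist":
        r=min(rs,key=lambda r:abs(np.median(W[r["pixels"]],0)[:2]-[.652,-.265]).sum());np.save("b_"+c,r["pixels"])
        Q=W[r["pixels"]];print(np.round(np.percentile(Q,[3,50,97],axis=0),3).tolist())
        x,y=map(int,r["point"])
        cv2.imwrite(f"pics/{c}6c.png",cv2.resize(p[max(0,y-60):y+60,max(0,x-80):x+80],None,fx=5,fy=5,interpolation=cv2.INTER_CUBIC))
E
```

```text
t 11.47 pos [ 0.6677 -0.2553  0.1603] carton mm [  78. -447.  160.] q [-0.98, 0.764, 1.459, 1.27, 1.606, -0.669] F [-0.2  0.4 -1.8]
toolshift cm [ 1.44 -0.42  6.27] rows 1.5715488717792008
R [[0.677, 0.719, -0.157], [0.704, -0.695, -0.146], [-0.214, -0.011, -0.977]]
target tcp [ 0.6647 -0.2514  0.096 ] turn [-0.015  0.006 -0.015] width 0.05584150365281427
ik [-0.98  0.88  1.43  1.26  1.59 -0.77] 0.0
scene 0.92 [305. 271.]
scene 0.88 [412. 158.]
[[0.636, -0.288, 0.122], [0.676, -0.265, 0.18], [0.702, -0.234, 0.214]]
top 0.71 [410. 140.]
top 0.52 [197. 156.]
[[0.638, -0.287, 0.134], [0.662, -0.251, 0.188], [0.696, -0.222, 0.221]]
wrist 0.6 [316. 242.]
```

View pics/scene6c.png

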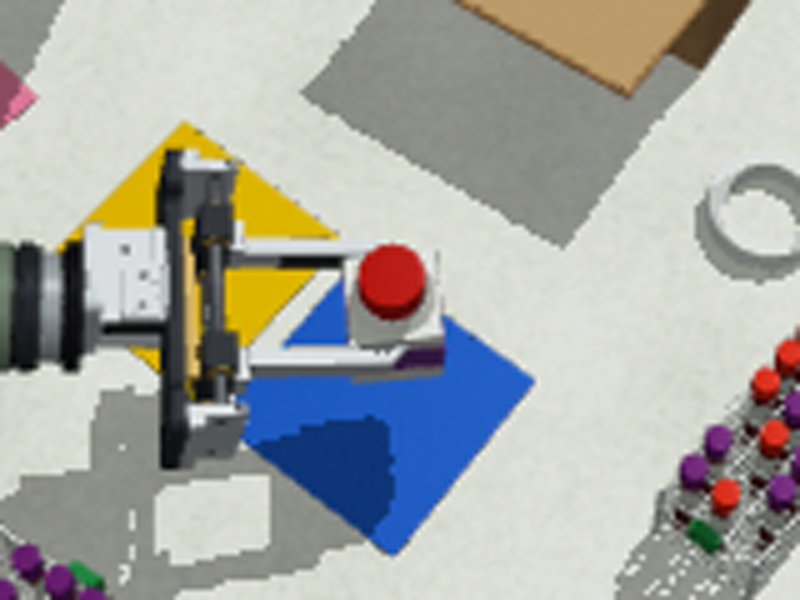

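View pics/wrist6.png

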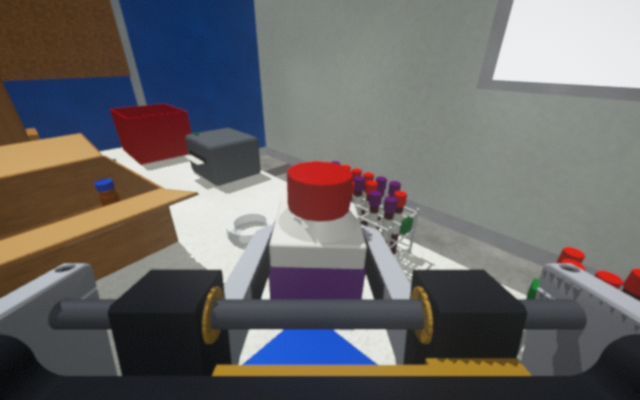

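step_arm:
  commands:
    - [-0.019, 0.018, 0, -0.4, -0.2, 2.5, 0.2]
    - [0, 0, 0, -0.2, -0.2, 2.5, 0.2]
    - [0, 0, 0, 0.2, 0, 2, 0.2]
    - [0, 0, 0, 0, 0, 0, 0.2]

```text
t: 12.1
ee_pos: [0.6609, -0.2716, 0.1143]
tcp_rot: [0.063, 0.915, 0.391, -0.082]
contact_force: [-0.3, 1.1, -2.7]
width: 0.0563
```

```bash
python3 plan.py "[.652,-.265,.06,11.3]"
python3 - <<'E'
from h import *
for c in ("scene","top"):
    p,d,W=look(c,c+"7")
    h=cv2.cvtColor(p,cv2.COLOR_BGR2HSV)
    red=((h[...,0]<8)|(h[...,0]>172))&(h[...,1]>150)&(abs(W[...,0]-.66)<.08)&(abs(W[...,1]+.26)<.08)
    Q=W[red];zt=np.percentile(Q[:,2],90);T=Q[Q[:,2]>zt-.006]
    print(c,len(Q),"cap top z",round(zt,4),"centre",np.round((T.min(0)+T.max(0))/2,4),np.round(T.mean(0),4))
E
```

```text
t 12.1 pos [ 0.6609 -0.2716  0.1143] carton mm [  69. -463.  114.] q [-1.004, 0.859, 1.422, 1.265, 1.613, -0.794] F [-0.3  1.1 -2.7]
toolshift cm [ 2.84 -1.41  5.27] rows 1.5018488379436052
R [[0.681, 0.725, -0.101], [0.704, -0.687, -0.18], [-0.2, 0.052, -0.978]]
target tcp [ 0.6647 -0.2514  0.0563] turn [ 0.049  0.005 -0.018] width 0.05627924516886973
ik [-0.98  0.96  1.41  1.27  1.59 -0.82] 0.0
scene 150 cap top z 0.167 centre [ 0.6583 -0.2747  0.1657] [ 0.6582 -0.275   0.1645]
top 105 cap top z 0.1724 centre [ 0.6574 -0.2732  0.1728] [ 0.658  -0.2732  0.1697]
```

step_arm:
  commands:
    - [0.03, 0, 0, 0.2, -0.5, 1.2, 0.2]
    - [0.014, 0, 0, 0.2, -0.5, 1.2, 0.2]
    - [0, 0, 0, 0.2, 0, 1, 0.2]
    - [0, 0, 0, 0, 0, 0, 0.2]

```text
t: 12.53
ee_pos: [0.6572, -0.268, 0.0883]
tcp_rot: [0.05, 0.916, 0.388, -0.088]
contact_force: [-0.6, -0.2, -2.8]
width: 0.0564
```

```bash
python3 plan.py "[.652,-.265,.06,11.3]"
```

```text
t 12.53 pos [ 0.6572 -0.268   0.0883] carton mm [  66. -459.   88.] q [-1.006, 0.897, 1.426, 1.264, 1.601, -0.803] F [-0.6 -0.2 -2.8]
toolshift cm [ 2.32 -0.69  2.78] rows 0.8993302916975752
R [[0.683, 0.72, -0.123], [0.703, -0.693, -0.159], [-0.2, 0.022, -0.98]]
target tcp [ 0.6647 -0.2514  0.0563] turn [ 0.019  0.004 -0.02 ] width 0.056419182302613904
ik [-0.98  0.96  1.41  1.27  1.59 -0.82] 0.0
```

step_arm:
  commands:
    - [0.014, 0, 0, 0.4, -0.2, 1, 0.2]
    - [0.004, 0, 0, 0.4, -0.2, 0.8, 0.2]
    - [0, 0, 0, 0, 0, 0, 0.2]
    - [0, 0, 0, 0, 0, 0, 0.2]

```text
t: 12.87
ee_pos: [0.6577, -0.2613, 0.0666]
tcp_rot: [0.04, 0.916, 0.388, -0.092]
contact_force: [-0.7, -0.8, -2.6]
width: 0.0559
```

```bash
python3 plan.py "[.652,-.265,.06,11.3]"
python3 - <<'E'
from h import *
for c in ("scene",):
    p,d,W=look(c,c+"8")
    h=cv2.cvtColor(p,cv2.COLOR_BGR2HSV)
    red=((h[...,0]<8)|(h[...,0]>172))&(h[...,1]>150)&(abs(W[...,0]-.66)<.08)&(abs(W[...,1]+.26)<.08)
    Q=W[red];zt=np.percentile(Q[:,2],90);T=Q[Q[:,2]>zt-.006]
    print(c,len(Q),"cap top z",round(zt,4),"centre",np.round((T.min(0)+T.max(0))/2,4),np.round(T.mean(0),4))
E
```

```text
t 12.87 pos [ 0.6577 -0.2613  0.0666] carton mm [  67. -452.   67.] q [-1.0, 0.93, 1.426, 1.268, 1.587, -0.813] F [-0.7 -0.8 -2.6]
toolshift cm [ 1.38 -0.19  0.77] rows 0.3895858358299478
R [[0.683, 0.718, -0.137], [0.703, -0.696, -0.144], [-0.199, 0.002, -0.98]]
target tcp [ 0.6647 -0.2514  0.0563] turn [-0.002  0.003 -0.02 ] width 0.0559015560621764
ik [-0.98  0.96  1.41  1.27  1.59 -0.82] 0.0
scene 137 cap top z 0.1203 centre [ 0.6564 -0.2664  0.1203] [ 0.6565 -0.2665  0.1175]
```

step_arm:
  commands:
    - [0, 0, 0, 0.15, 0, 0.4, 0.2]
    - [0, 0, 0, 0.1, 0, 0.25, 0.2]
    - [0, 0, 0, 0, 0, 0, 0.2]

```text
t: 13.17
ee_pos: [0.6588, -0.2606, 0.0595]
tcp_rot: [0.04, 0.916, 0.388, -0.092]
contact_force: [-0.7, 0.2, -2.4]
width: 0.0562
```

step_arm:
  commands:
    - [0, 0, 0, 0.05, 0, 0.25, 0.2]
    - [0, 0, 0, 0, 0, 0, 0.2]

```text
t: 13.33
ee_pos: [0.659, -0.2611, 0.0586]
tcp_rot: [0.041, 0.916, 0.388, -0.09]
contact_force: [-0.1, -0.1, -3.5]
width: 0.0563
```

step_arm:
  commands:
    - [0, 0, 0, 0.05, 0, 0.2, 0.2]
    - [0, 0, 0, 0, 0, 0, 0.2]

```text
t: 13.5
ee_pos: [0.6591, -0.2616, 0.0584]
tcp_rot: [0.041, 0.917, 0.388, -0.088]
contact_force: [-0.3, -0.2, -3.2]
width: 0.0563
```

step_arm:
  commands:
    - [0, 0, 0, 0.05, 0, 0.35, 0.2]
    - [0, 0, 0, 0.05, 0, 0.3, 0.2]

```text
t: 13.67
ee_pos: [0.659, -0.2618, 0.0583]
tcp_rot: [0.041, 0.916, 0.39, -0.082]
contact_force: [-5.9, -0.2, 9.3]
width: 0.0559
```

step_arm:
  commands:
    - [0, 0, 0, 0.05, 0, 0.3, 0.2]
    - [0, 0, 0, 0, 0, 0.1, 0.2]

```text
t: 13.83
ee_pos: [0.6584, -0.2621, 0.0586]
tcp_rot: [0.041, 0.916, 0.391, -0.078]
contact_force: [-2.0, 0.7, -0.3]
width: 0.0557
```

```bash
python3 plan.py "[.652,-.265,.06,11.3]"
python3 - <<'E'
from h import *
for c in ("scene","top","wrist"):
    p,d,W=look(c,c+"9")
    if c=="wrist":continue
    h=cv2.cvtColor(p,cv2.COLOR_BGR2HSV)
    near=(abs(W[...,0]-.66)<.08)&(abs(W[...,1]+.26)<.08)
    red=((h[...,0]<8)|(h[...,0]>172))&(h[...,1]>150)&near
    Q=W[red];zt=np.percentile(Q[:,2],90);T=Q[Q[:,2]>zt-.006]
    print(c,len(Q),"cap top z",round(zt,4),"centre",np.round((T.min(0)+T.max(0))/2,4),np.round(T.mean(0),4))
    v,u=np.argwhere(red).mean(0).astype(int)
    cv2.imwrite(f"pics/{c}9c.png",cv2.resize(p[v-30:v+40,u-50:u+40],None,fx=8,fy=8,interpolation=cv2.INTER_CUBIC))
    # plane on body shoulder (white, z .06-.085) and cap top
    A=np.c_[T[:,:2]-T[:,:2].mean(0),np.ones(len(T))];print("cap slope",np.round(np.linalg.lstsq(A,T[:,2],rcond=None)[0],3))
E
```

```text
t 13.83 pos [ 0.6584 -0.2621  0.0586] carton mm [  68. -453.   59.] q [-1.001, 0.963, 1.406, 1.278, 1.606, -0.84] F [-2.   0.7 -0.3]
toolshift cm [ 1.23 -0.29  0.01] rows 0.30876044545575126
R [[0.681, 0.723, -0.111], [0.71, -0.69, -0.137], [-0.176, 0.014, -0.984]]
target tcp [ 0.6647 -0.2514  0.0563] turn [ 0.012 -0.02  -0.014] width 0.05572834772444646
ik [-0.98  0.96  1.41  1.27  1.59 -0.82] 0.0
scene 135 cap top z 0.112 centre [ 0.6564 -0.2677  0.1107] [ 0.6557 -0.2671  0.1095]
cap slope [ 0.023 -0.011  0.109]
top 96 cap top z 0.114 centre [ 0.6561 -0.2649  0.1122] [ 0.6565 -0.264   0.1113]
cap slope [0.002 0.009 0.111]
```

View pics/scene9c.png

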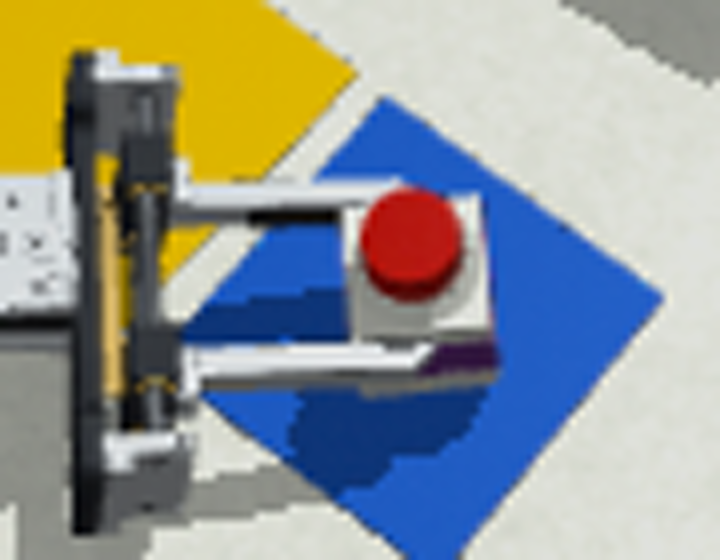

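View pics/wrist9.png

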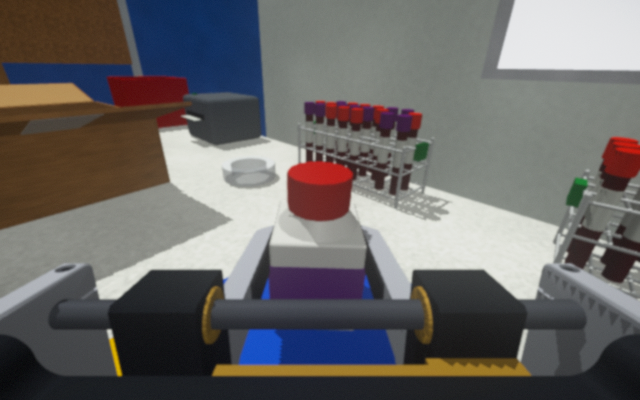

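step_arm:
  commands:
    - [0, 0, 0, 0.05, 0, 0.3, 0.2]
    - [0, 0, 0, 0, 0, 0, 0.2]
    - [0, 0, 0, 0, 0, 0, 0.2]
  squeeze: 10

```text
t: 14.23
ee_pos: [0.6586, -0.2608, 0.0568]
tcp_rot: [0.041, 0.916, 0.393, -0.077]
contact_force: [-2.7, -0.5, 3.7]
width: 0.056
```

step_arm:
  commands:
    - [0, 0, 0, 0, 0, 0, 0.2]
    - [0, 0, 0, 0, 0, 0, 0.2]
    - [0, 0, 0, 0, 0, 0, 0.2]
  squeeze: 3

```text
t: 14.48
ee_pos: [0.6586, -0.2608, 0.0567]
tcp_rot: [0.041, 0.916, 0.393, -0.077]
contact_force: [-2.7, -0.4, 2.9]
width: 0.0563
```

step_arm:
  commands:
    - [0, 0, 0, 0, 0, 0, 0.65]
    - [0, 0, 0, 0, 0, 0, 0.75]
    - [0, 0, 0, 0, 0, 0, 0.85]
    - [0, 0, 0, 0, 0, 0, 0.95]
    - [0, 0, 0, 0, 0, 0, 1]

```text
t: 14.9
ee_pos: [0.6597, -0.2618, 0.054]
tcp_rot: [0.041, 0.916, 0.391, -0.079]
contact_force: [-0.2, 0.3, 0.5]
width: 0.0842
```

```bash
python3 plan.py "[.652,-.265,.06,11.3]"
python3 - <<'E'
from h import *
look("wrist","wrist10")
E
```

```text
t 14.9 pos [ 0.6597 -0.2618  0.054 ] carton mm [  69. -453.   54.] q [-1.0, 0.971, 1.403, 1.279, 1.601, -0.843] F [-0.2  0.3  0.5]
toolshift cm [ 1.04 -0.35 -0.43] rows 0.2867182293059081
R [[0.682, 0.722, -0.113], [0.709, -0.691, -0.138], [-0.178, 0.014, -0.984]]
target tcp [ 0.6647 -0.2514  0.0563] turn [ 0.011 -0.018 -0.015] width 0.08421542108347127
ik [-0.98  0.96  1.41  1.27  1.59 -0.82] 0.0
```

View pics/wrist10.png

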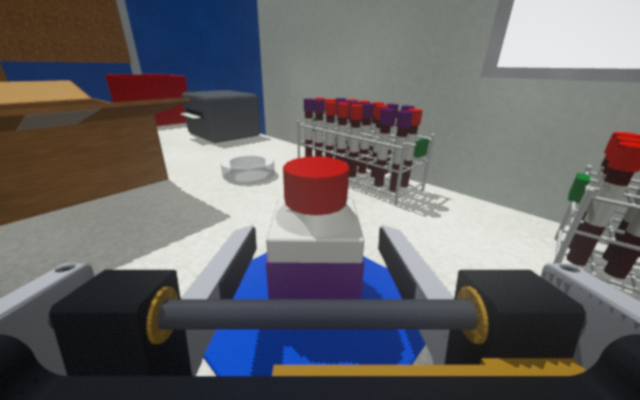

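step_arm:
  commands:
    - [0, 0, 0, 0, 0, 0, 1]
    - [0, 0, 0, -1, 0, 0, 1]
    - [0, 0, 0, -2, 0, 0, 1]
    - [0, 0, 0, -2.5, 0, 0, 1]
    - [0, 0, 0, -2.5, 0, 0, 1]

```text
t: 15.37
ee_pos: [0.604, -0.3145, 0.0672]
tcp_rot: [0.04, 0.914, 0.395, -0.08]
contact_force: [0.6, -0.2, -0.3]
width: 0.0938
```

step_arm:
  commands:
    - [0, 0, 0, -2.5, 0, 0, 1]
    - [0, 0, 0, -2.5, 0, 0, 1]
    - [0, 0, 0, -1, 0, -2, 1]
    - [0, 0, 0, 0, 0, 0, 1]
    - [0, 0, 0, 0, 0, 0, 1]

```text
t: 15.78
ee_pos: [0.5585, -0.3636, 0.0986]
tcp_rot: [0.04, 0.916, 0.391, -0.081]
contact_force: [0.2, -0.0, -1.0]
width: 0.094
```

Run:
```python
from h import *
p,d,W=look("scene","scene11");look("top","top11");W=np.load("top11_W.npy")
p=cv2.imread("pics/scene11.png");cv2.imwrite("pics/s11c.png",cv2.resize(p[100:340,180:480],None,fx=2.6,fy=2.5,interpolation=cv2.INTER_CUBIC))
W0=np.load("top0_W.npy")
for n in ["tape","scanner","jar","flap_left","flap_right","bottle"]:
    for r in finder.silhouettes("top",n)[:2]:
        Q=W[r["pixels"]];print(n,round(r["p"],2),np.round(r["point"]),np.round(np.percentile(Q,[3,50,97],axis=0),3).tolist())
s=manip.sense();print(s["t"],s["ee_pos"],s["width"],s["contact_force"])
```

```text
tape 0.74 [331. 111.] [[0.725, -0.032, -0.002], [0.765, 0.005, 0.023], [0.803, 0.044, 0.031]]
scanner 0.92 [155. 203.] [[0.416, 0.475, 0.001], [0.455, 0.577, 0.031], [0.484, 0.641, 0.042]]
flap_left 0.89 [218. 190.] [[0.405, 0.298, 0.098], [0.508, 0.355, 0.115], [0.611, 0.414, 0.13]]
flap_right 0.95 [326. 174.] [[0.452, -0.055, 0.099], [0.555, 0.001, 0.115], [0.659, 0.057, 0.13]]
flap_right 0.5 [272. 181.] [[0.416, -0.04, -0.002], [0.533, 0.188, 0.098], [0.65, 0.397, 0.128]]
bottle 0.67 [409. 149.] [[0.621, -0.291, 0.013], [0.65, -0.258, 0.078], [0.685, -0.229, 0.113]]
bottle 0.64 [197. 160.] [[0.552, 0.397, 0.002], [0.609, 0.445, 0.054], [0.65, 0.477, 0.127]]
16.1833 [ 0.55961806 -0.36147917  0.09832221] 0.09387159920580901 [-0.31370581  0.47237206 -1.08128871]
```

View pics/s11c.png

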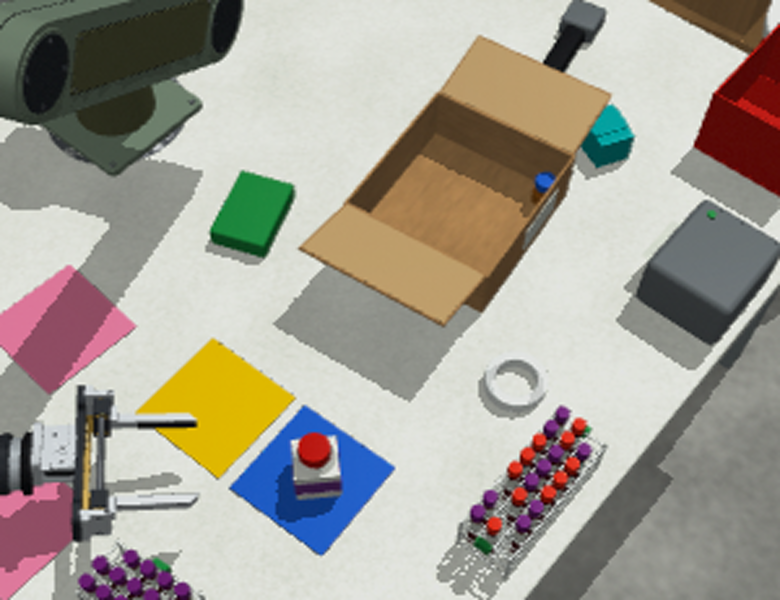

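View pics/top11.png

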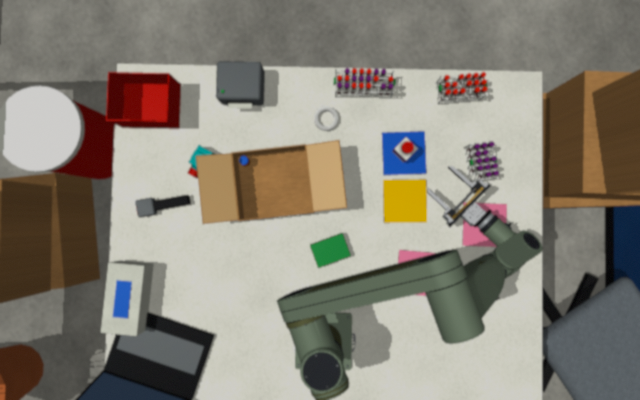

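```bash
python3 -c "
from h import *
W=np.load('top11_W.npy')
print(manip.sign_off())"
```

```text
the job is handed in; nothing more can be done
None
```

I folded both carton flaps back, lifted the white and violet bottle out, stood it cap up on the blue mat and let go. I handed the job in at about 16 s; there was no verdict.

**Flaps:** each was pushed until it met its stop, where the wrist force read about 46 N. The last top picture shows both folded flat at the same height, with the outer edge at about 130 mm.

**Bottle:** I gripped it at 40–50 N and saw no slip. It was set down with about 12 N of contact force. In the last pictures it stands upright at about (0.656, -0.266) m, wholly on the blue mat, about 30 mm or more in from the edges. The gripper is open and clear of everything.

**Other items:** the jar's cap still shows in its corner of the carton. In the last top picture the network did not report the jar, so I judged that by eye. The tape and scanner read within about 6 mm of where they started, which I put down to measuring noise.

**Checks that disagreed:**
- The cap top read 109–114 mm high just before release; a bottle standing on the mat should give 108 mm.
- The hand was about 1° off its tilt at the grasp, so the bottle may have settled by about 1 mm when released.

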